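# Set the wheel-bearing play

### The job

Set the play of this wheel bearing: lift the dust cap off the hub and stand it, open side down, in the parts tray beside the split pin; then screw the castellated adjusting nut down (clockwise) until it bottoms out and back it off a quarter turn. Finish with the gripper still holding the nut at that setting, so that a workmate can fit the split pin; leave the other things where they are.

Things in the scene. Friction and masses are not known exactly. Their poses are not given: they have to be found in the camera images.
- hub: Wheel hub on its upright axle, fixed: dark base plate 170 x 170 x 20 mm, blue square flange, black hub flange 122 mm across, four studs (tops 80 mm above the bench, 50 mm from the axis), bare steel nose. Origin on the bench under the axle; z up.
- hub_seat (a point): Point on the axle's axis, 85 mm above the bench, at the 60 mm wide shoulder that carries the dust cap's rim. Above it: a spigot 46 mm across, 10 mm high; a washer 40 mm across, 4 mm thick (top 99 mm above the bench); the adjusting nut; the threaded axle end, 21 mm across, top 133 mm above the bench (48 mm above this point).
- dust_cap: Loose pressed-steel dust cap, about 0.12 kg: a round cup upside down, 54 mm across outside (58 at the 5 mm rim bead), 49 inside, 55 high, 50 deep inside; origin at the centre of its open lower rim, z up through the closed top. It starts standing loosely over the nut, rim on the hub's shoulder; lift it straight up 50 mm or more to clear the axle.
- cap_grip (a point): Point on the cap's axis, 36 mm above its rim, a good height for the TCP when gripping the cap across its 54 mm wall, on the hub as in the tray.
- tray: Bare metal parts tray with a black floor mat, fixed, 220 (its x) x 120 (its y) x 15 mm, walls 4 mm, floor 4 mm above the bench; origin under its centre on the bench, z up.
- tray_empty_end (a point): Point on the tray's floor, 50 mm from its centre toward its -x end (the end near the robot), the middle of the empty half, where the cap fits.
- adjusting_nut (a joint): Turn of the adjusting nut on the axle, rad; right-hand thread, 2 mm pitch: 0 = hard down on the washer (a rigid stop), grows as it is unscrewed, counter-clockwise seen from above. Stiff in its grease (about 0.12 N m), it stays where it is left. Starts 1.9 to 3.3 rad above the stop, comes no farther off than 4.6 rad.
- nut_grip (a point): Centre of the nut's steel hexagon, 108 mm above the bench when home. 36 mm across flats, 42 over corners, 18 high; on top a 34 mm crown of six prongs, 9 mm high. The point turns with the nut, z up, rises 0.3 mm a rad. Flats face its +y and -y (and every 60 degrees on): close the fingers along y, TCP 14 mm above this point. Open fingers have room all round down to 100 mm above the bench.
- split_pin: Loose steel split pin, 70 mm long, 4 mm thick, lying in the other half of the tray (its +x half); leave it. Origin near its middle.
- spare_bearing: Loose ball bearing, 52 mm across, 15 mm high, lying on the bench beyond the work; leave it. Origin under its centre.
- red_pliers: Loose pliers with red handles, 57 x 192 x 12 mm, lying on the bench beyond the work; leave them. Origin under their middle.

How it is judged (in metres and radians):
On the way, in this order (a step that is already met when the one before it is completed fails the run):
1. the dust cap is set down in the tray in the fingers, not dropped (x of dust_cap in the frame of tray between -0.085 and 0.085 m and y of dust_cap in the frame of tray between -0.035 and 0.035 m and height (world z) of dust_cap below 0.022 m and contact force between the fingers and dust_cap above 1 N), for 0.05 s.
2. the dust cap stands in the tray, open side down, let go (x of dust_cap in the frame of tray between -0.085 and 0.085 m and y of dust_cap in the frame of tray between -0.035 and 0.035 m and height (world z) of dust_cap below 0.009 m and angle between dust_cap's own z axis and vertical below 0.1 rad and linear speed of dust_cap below 0.02 m/s and contact force between the fingers and dust_cap below 0.1 N), for 0.2 s.
3. the nut is screwed down until it bottoms out (value of joint adjusting_nut below 0.04 rad), for 0.1 s.
At the end, for the whole second after the job is handed in: After having been hard down, the nut stands a quarter turn (1.57 rad, give or take 0.27 rad) above its stop and at rest, gripped by the fingers (more than 8 N on it, TCP within 40 mm of the hexagon's centre); the dust cap stands upright, open side down, on the tray's floor (x of dust_cap in the frame of tray between -0.085 and 0.085 m and y of dust_cap in the frame of tray between -0.035 and 0.035 m and value of joint adjusting_nut between 1.3 and 1.84 rad and velocity of joint adjusting_nut between -0.05 and 0.05 rad/s and contact force between the fingers and adjusting_nut above 8 N and distance between the grasp point and nut_grip below 0.04 m and height (world z) of dust_cap below 0.009 m and angle between dust_cap's own z axis and vertical below 0.1 rad and linear speed of dust_cap below 0.02 m/s); the arm keeps its last pose, push and grip.
It fails at once if the spare bearing is moved more than 30 mm (distance of spare_bearing from where it was at the start of the episode above 0.03 m).
It fails at once if the split pin is moved more than 30 mm (distance of split_pin from where it was at the start of the episode above 0.03 m).
It fails at once if the pliers are moved more than 30 mm (distance of red_pliers from where it was at the start of the episode above 0.03 m).
It also fails if it takes over 67 s, if anything falls off the work surface, if the arm or the gripper's body presses on something with over 40 N, if the wrist force passes 120 N, or if a joint passes its speed limit or range.

### The arm

A 6-joint arm with a two-finger parallel gripper is mounted at the origin on a cart in front of the work surface, level with it; the furniture and walls round the work are solid. World frame = base frame: x ahead of the robot, y to its left, z up, the work surface at z = 0. Lengths are in m, angles in degrees, forces in N, time in s.
With the tool pointing down it reaches from about 0.375 to 0.9 m from the base axis. Payload 3.1 kg.
Tool frame: the origin (TCP) lies between the finger pads, 19 mm behind the fingertips; this is the grasp point; z points along the fingers, y is the line along which they close (so a half turn about z gives the same grasp; the last joint's range is limited). The gripper opens to 87 mm and grips with 3 to 60 N. Pads are 19 mm wide; open, the fingers measure 117 mm over their backs; the gripper's body (75 mm by 190 mm) begins 51 mm behind the grasp point.
Start: joints at [-80.701, 30.224, 82.088, -0, 67.689, -10.227], TCP at [0.209, -0.589, 0.241] pointing down, gripper open.
Joint ranges: [-176.69, 176.69], [-43.24, 126.21], [12.49, 139.97], [-82, 262], [0, 151.66], [-163.58, 163.58]. Speed limits (degrees/s): [159.86, 159.86, 180, 180, 180, 180].

### API

Orientations are given as a 3x3 rotation matrix whose columns are the frame's x, y, z axes.
In Python, from rig import read_state, optics, order gives the robot as it stands.
- The arm moves only by the tool drive_tool, never from a script. Its argument "steps" is a list of rows, each a list of 7 numbers: the finger opening in mm, from 0 to 87, then the shift along the tool's x, y, z normalised to -1 to 1, where 1 is 0.12 m, then the turn, a rotation vector about the tool's x, y, z normalised to -1 to 1, where 1 is 1.5 rad. In form: [[jaw, tx, ty, tz, ax, ay, az], ...]. A call has 1 to 8 rows; each row is the pose to reach, as a shift and turn from the pose commanded when the call began, along the tool's axes at that moment; what a row does not reach only later rows make up. A row lasts 1/10 s, in which the tool goes at most 50 mm and 8.59 degrees, less where a joint would pass 70% of its speed; a pose out of reach is approached as far as the arm can. A call with a number of a shift or a turn outside -1 to 1 is refused whole. A call with a gripper value outside its range is refused whole. The fingers move at their own pace and stop on an object; the grip force is fixed at half the most. Time passes only in rows, so rows that repeat a pose let the fingers close. It gives the time, the measured TCP pose, the force, the opening and the grip force at its end, in the units of the state.
- read_state(): the state, without advancing time (a new reading comes with each control period).
- optics.capture(name): name is "scene" or "top" or "wrist"; returns a dict with "color" (384x512x3 uint8, blue, green, red), "range_z" (384x512 float32, m along the optical axis (not along the pixel's ray), 0 where there is no reading), "fx", "fy", "cx", "cy" (pixels), "rvec" (rotation vector, rad) and "tvec" (3), from world to camera coordinates, as OpenCV has them. Camera axes: x right, y down, z forward; pixel columns grow to the right and rows downward; lengths in m; the calibration is good to about 2 mm. A picture is of the moment at which its call begins.
- order.hand_in(): hands the job in; it is judged then, once.
The state is a dict: "time_s": time; "joint_positions": joint angles; "qvel": joint speeds; "tau": joint torques, N m; "position": TCP position; "tcp_rot": TCP orientation; "force": force on the tool from outside, world axes, zero at the start; "moment": the same for the moment, N m; "opening": opening from 0.0 (shut) to 1.0 (fully open); "grasp_force": force on a finger pad.
Only numpy, scipy, OpenCV 4.12 (cv2) and the standard library are available. Lean on these libraries where they do the work, as an engineer would, in place of code of your own. Each camera call takes 0.05 s, during which the arm holds its last target. There are 200 camera calls.

## Working session

There is one attempt and no reset: what is moved stays moved. The work goes in short steps, Python scripts to look and compute and a tool call to move; the robot and the scene stay as the last step left them, time stands still between calls to the robot, and variables do not carry over. Pictures are saved under pics/ and viewed, at most 10 in all, crops included, and the job is handed in when it is done.

Besides the shell and the picture viewer there is one more tool, called after "Emit:" as a command line: name --pt "numbers of a row" for each row, then --argument value for the rest. drive_tool: Moves the arm, as the interface text tells. Scaled input: -1 to 1 covers 0.12 m each way for a shift and 1.5 rad each way for a turn. Its arguments: {"type":"object","properties":{"steps":{"type":"array"}},"required":["steps"]}

```bash
ls; mkdir -p pics; cat > h.py <<'E'
import numpy as np, cv2
from rig import read_state, optics, order
def cam(n):
    c=optics.capture(n); R=cv2.Rodrigues(np.array(c["rvec"],float))[0]; t=np.array(c["tvec"],float).ravel()
    return c,R,t
def cloud(c,R,t):
    z=c["range_z"].astype(float); v,u=np.mgrid[:z.shape[0],:z.shape[1]]
    P=np.stack([(u-c["cx"])/c["fx"]*z,(v-c["cy"])/c["fy"]*z,z],-1)
    return (P-t)@R   # R^T (P-t)
def ray(c,R,t,u,v,h):
    d=R.T@np.array([(u-c["cx"])/c["fx"],(v-c["cy"])/c["fy"],1.]); o=-R.T@t
    return o+d*(h-o[2])/d[2]
E
python3 - <<'E'
from h import *
s=read_state(); print(s)
ims=[]
for n in("scene","top"):
    c,R,t=cam(n); cv2.imwrite(f"pics/{n}0.png",c["color"]); np.savez(f"{n}0.npz",R=R,t=t,**c); print(n,c["fx"],c["cx"],c["cy"],-R.T@t)
E
```

```text
pics
{'time_s': 0.0, 'joint_positions': array([-8.07028034e+01,  3.02782398e+01,  8.21561407e+01, -8.59537363e-04,
        6.76896158e+01, -1.02285546e+01]), 'qvel': array([0.07189119, 0.05909593, 0.01202214, 0.00871439, 0.0245819 ,
       0.06429133]), 'tau': array([ 1.31328718e-03, -4.40029407e+01, -1.76595891e+01,  6.34506997e-02,
        5.82030870e-02, -1.55038115e-04]), 'position': array([ 0.20879127, -0.58835795,  0.24028075]), 'tcp_rot': array([[ 9.42489527e-01,  3.34235484e-01, -3.63325690e-04],
       [ 3.34235476e-01, -9.42487186e-01,  2.13347173e-03],
       [ 3.70652148e-04, -2.13221109e-03, -9.99997658e-01]]), 'force': array([ 0.50169796, -0.12908458, -0.14478111]), 'moment': array([ 0.02280867, -0.02654213,  0.02031628]), 'grasp_force': 0.0, 'opening': 1.001068366797673}
scene 447.4575617623073 260.02741053075704 194.97219807054142 [0.07920066 0.64413956 0.66518013]
top 433.0213818537655 258.9190040000513 194.0134584744834 [0.5098125  0.26772063 0.95328104]
```

View pics/scene0.png

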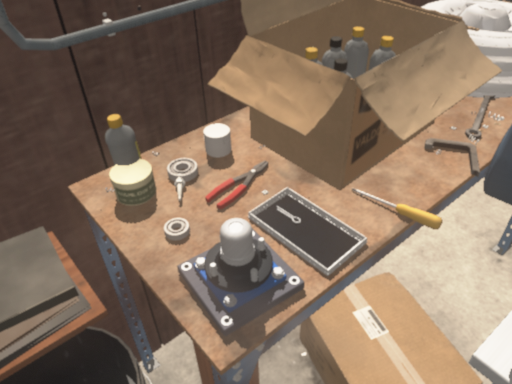

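View pics/top0.png

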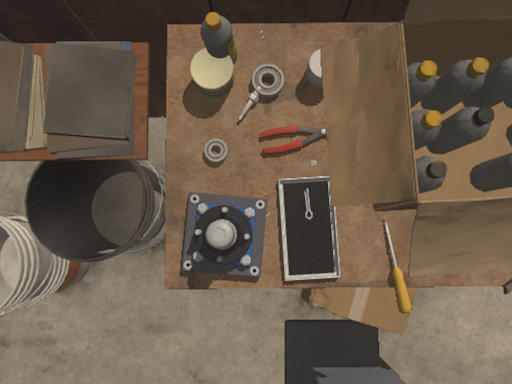

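The scene view shows the capped hub at about (237,240) and the tray at about (308,228). The top view has the cap at (221,234), the tray at (308,228), the pin at (308,205) and a carton flap above and to the right of the tray.

```bash
python3 - <<'E'
from h import *
for n in("top","scene"):
    f=dict(np.load(f"{n}0.npz")); R,t=f["R"],f["t"]; P=cloud(f,R,t); ok=f["range_z"]>0
    h=P[...,2]; X=P[...,:2]
    print(n,"bench z",np.median(h[ok&(np.abs(h)<.02)]))
    if n=="top":
        for uv in((221,234),(308,228),(308,205),(350,100),(380,190),(400,60),(360,250),(310,275)): print(uv,P[uv[1],uv[0]].round(3))
    # cap: points with z>.12 near hub
    near=ok&(np.linalg.norm(X-P[234,221,:2] if n=="top" else X-C,axis=-1)<.06)
    if n=="top": C=P[234,221,:2].copy()
    m=near&(h>.128)&(h<.15); print("cap top z",np.median(h[m]),"n",m.sum(),"mean",X[m].mean(0))
    m2=near&(h>.095)&(h<.133); Q=X[m2]
    A=np.c_[2*Q,np.ones(len(Q))]; s=np.linalg.lstsq(A,(Q**2).sum(1),rcond=None)[0]; print("circle fit wall",s[:2],np.sqrt(s[2]+s[0]**2+s[1]**2),len(Q))
    if n=="top":
        (c,r)=cv2.minEnclosingCircle(np.argwhere(m)[:,::-1].astype(np.float32)); print("enc circle px",c,r,"->",ray(f,R,t,*c,.14))
    # base plate
    m=ok&(np.abs(h-.02)<.006)&(np.linalg.norm(X-C,axis=-1)<.13)&(np.linalg.norm(X-C,axis=-1)>.05)
    rc=cv2.minAreaRect((X[m]*1000).astype(np.float32)); print("plate",rc)
    g=f["color"].astype(int).max(-1)
    # tray mat: dark with z ~.004
    T=np.array(P[228,308,:2]) if n=="top" else T
    m=ok&(g<60)&(np.abs(h-.004)<.008)&(np.abs(X-T).max(-1)<.16)
    k,l,st,_=cv2.connectedComponentsWithStats(m.astype(np.uint8)); i=1+st[1:,4].argmax()
    rc=cv2.minAreaRect((X[l==i]*1000).astype(np.float32)); print("mat",rc,st[i])
E
```

```text
top bench z 0.00045199244538939785
(221, 234) [0.509 0.341 0.139]
(308, 228) [0.52  0.163 0.003]
(308, 205) [0.571 0.163 0.006]
(350, 100) [0.737 0.111 0.224]
(380, 190) [0.579 0.071 0.246]
(400, 60) [0.785 0.041 0.279]
(360, 250) [0.472 0.051 0.004]
(310, 275) [0.419 0.16  0.001]
cap top z 0.1389750908882087 n 634 mean [0.50781692 0.34582671]
circle fit wall [0.50788516 0.34617109] 0.026529694940812254 53
enc circle px (218.5, 234.5) 14.30044937133789 -> [0.50808069 0.34592115 0.14      ]
plate ((505.59197998046875, 324.01800537109375), (216.19671630859375, 169.87564086914062), 84.58893585205078)
mat ((522.3001708984375, 163.03378295898438), (197.66160583496094, 96.71638488769531), 3.0161638259887695) [ 284  182   50   93 3788]
scene bench z 0.0016780859135537506
cap top z 0.14045380022221343 n 685 mean [0.50168108 0.35069671]
circle fit wall [0.5074988  0.34677448] 0.026584405385272597 502
plate ((504.7727355957031, 323.8660888671875), (216.76210021972656, 170.4095458984375), 84.57601165771484)Traceback (most recent call last):
  File "<stdin>", line 23, in <module>
ValueError: attempt to get argmax of an empty sequence
```

```bash
python3 - <<'E'
from h import *
Q=[]
for n in("top","scene"):
    f=dict(np.load(f"{n}0.npz")); P=cloud(f,f["R"],f["t"]); Q.append(P[f["range_z"]>0])
Q=np.concatenate(Q)
xs=np.arange(.2,.85,.05); ys=np.arange(.5,-.65,-.05)
print("y\\x ",*[f"{x:5.2f}" for x in xs])
for y in ys:
    r=[]
    for x in xs:
        m=(abs(Q[:,0]-x)<.025)&(abs(Q[:,1]-y)<.025); r.append(f"{Q[m,2].max():5.2f}" if m.any() else "  .  ")
    print(f"{y:5.2f}",*r)
f=dict(np.load("top0.npz")); 
for uv in((330,203),(328,190),(326,100),(408,205),(413,210)):print(uv,cloud(f,f["R"],f["t"])[uv[1],uv[0]].round(3))
E
```

```text
y\x   0.20  0.25  0.30  0.35  0.40  0.45  0.50  0.55  0.60  0.65  0.70  0.75  0.80
 0.50 -0.83 -0.83 -0.83   .    0.00  0.00  0.00  0.00  0.00  0.00  0.00  0.00  0.00
 0.45 -0.83 -0.83 -0.83   .    0.01  0.02  0.02  0.02  0.02  0.00  0.01  0.01  0.01
 0.40 -0.83 -0.83 -0.83   .    0.02  0.06  0.09  0.07  0.03  0.02  0.02  0.01  0.07
 0.35 -0.83 -0.83 -0.83   .    0.02  0.08  0.14  0.14  0.03  0.02  0.02  0.01  0.07
 0.30 -0.83 -0.83 -0.83   .    0.02  0.06  0.14  0.08  0.03  0.01  0.01  0.02  0.02
 0.25 -0.83 -0.83 -0.83   .    0.02  0.02  0.03  0.03  0.02  0.02  0.02  0.02  0.02
 0.20 -0.83 -0.83 -0.83   .    0.02  0.02  0.02  0.02  0.02  0.02  0.02  0.02  0.01
 0.15 -0.83 -0.83 -0.83   .    0.02  0.01  0.01  0.22  0.22  0.22  0.22  0.22  0.23
 0.10  0.29  0.33 -0.62   .    0.02  0.02  0.02  0.24  0.25  0.25  0.25  0.25  0.26
 0.05 -0.83  0.34 -0.61 -0.61  0.00  0.01  0.01  0.28  0.29  0.28  0.28  0.29  0.28
 0.00 -0.61 -0.61 -0.61  0.03  0.03  0.22  0.25  0.28  0.28  0.28  0.27  0.18  0.22
-0.05 -0.60 -0.61 -0.60  0.03  0.03  0.22  0.25  0.28  0.22  0.21  0.22  0.18  0.22
-0.10 -0.
[... 372 characters left out ...]
24  0.28  0.01   .    0.22  0.21  0.22
-0.35 -0.83 -0.83 -0.83   .    0.00  0.21  0.24  0.28  0.28  0.28  0.28  0.28  0.28
-0.40 -0.83 -0.83 -0.83   .    0.00  0.21  0.23  0.27  0.28  0.28  0.28  0.28  0.28
-0.45 -0.83 -0.83 -0.83 -0.83  0.00  0.01  0.01  0.00  0.25   .   -0.83 -0.83   .  
-0.50 -0.83 -0.83 -0.83 -0.83 -0.83  0.02  0.02  0.01  0.23 -0.83 -0.82 -0.83   .  
-0.55 -0.83 -0.83 -0.83 -0.83 -0.83  0.01  0.01  0.05  0.16 -0.83 -0.83 -0.83   .  
-0.60 -0.83 -0.82 -0.83 -0.83 -0.83  0.00  0.12  0.16  0.16  0.16 -0.83 -0.83   .  
(330, 203) [0.575 0.114 0.005]
(328, 190) [0.604 0.118 0.004]
(326, 100) [0.743 0.15  0.209]
(408, 205) [0.555 0.021 0.23 ]
(413, 210) [ 0.558 -0.069 -0.   ]
```

Emit:
drive_tool --pt "87 0.3 -0.3 -0.3 0 0 0" --pt "87 0.6 -0.6 -0.6 0 0 0" --pt "87 0.9 -0.9 -0.9 0 0 0" --pt "87 1 -1 -1 0 0 0"

```text
time_s: 0.5
position: [0.2795, -0.4398, 0.3571]
tcp_rot: [[0.943, 0.334, -0.0], [0.334, -0.943, 0.002], [0.0, -0.002, -1.0]]
force: [0.5, -0.0, 0.7]
opening: 0.994
grasp_force: 0.0
```

Emit:
drive_tool --pt "87 0.3 -0.3 -0.1 0 0 0" --pt "87 0.6 -0.6 -0.2 0 0 0" --pt "87 0.9 -0.9 -0.3 0 0 0" --pt "87 1 -1 -0.34 0 0 0"

```text
time_s: 0.9
position: [0.3528, -0.2847, 0.3983]
tcp_rot: [[0.942, 0.337, 0.001], [0.337, -0.942, 0.001], [0.001, -0.001, -1.0]]
force: [-0.0, -0.6, 0.1]
opening: 0.997
grasp_force: 0.0
```

Emit:
drive_tool --pt "87 0.3 -0.3 0 0 0 0" --pt "87 0.6 -0.6 0 0 0 0" --pt "87 0.9 -0.9 0 0 0 0" --pt "87 1 -1 0 0 0 0"

```text
time_s: 1.3
position: [0.4256, -0.1313, 0.3973]
tcp_rot: [[0.941, 0.338, -0.0], [0.338, -0.941, 0.002], [0.001, -0.002, -1.0]]
force: [0.3, -0.6, 1.1]
opening: 1.001
grasp_force: 0.0
```

Emit:
drive_tool --pt "87 0.3 -0.3 0 0 0 0" --pt "87 0.6 -0.6 0 0 0 0" --pt "87 0.9 -0.9 0 0 0 0" --pt "87 1 -1 0 0 0 0"

```text
time_s: 1.7
position: [0.4988, 0.0218, 0.3971]
tcp_rot: [[0.941, 0.338, -0.0], [0.338, -0.941, 0.002], [0.0, -0.002, -1.0]]
force: [0.2, 0.2, 0.4]
opening: 1.001
grasp_force: 0.0
```

Emit:
drive_tool --pt "87 0.17 -0.4 0 0 0 0" --pt "87 0.33 -0.8 0 0 0 0" --pt "87 0.4 -1 0 0 0 0"

```text
time_s: 2.0
position: [0.5027, 0.1503, 0.397]
tcp_rot: [[0.942, 0.336, -0.001], [0.336, -0.942, 0.001], [-0.001, -0.001, -1.0]]
force: [0.8, -0.5, -0.4]
opening: 0.997
grasp_force: 0.0
```

Emit:
drive_tool --pt "87 0.17 -0.4 0 0 0 0" --pt "87 0.33 -0.8 0 0 0 0" --pt "87 0.4 -1 0 0 0 0"

```text
time_s: 2.3
position: [0.5078, 0.2795, 0.3969]
tcp_rot: [[0.942, 0.336, -0.001], [0.336, -0.942, 0.001], [-0.001, -0.001, -1.0]]
force: [0.1, -0.8, 0.5]
opening: 0.998
grasp_force: 0.0
```

Emit:
drive_tool --pt "87 0.09 -0.25 0.4 0 0 0.09" --pt "87 0.18 -0.5 0.8 0 0 0.18" --pt "87 0.18 -0.5 1 0 0 0.227" --pt "87 0.18 -0.5 1 0 0 0.227" --pt "87 0.18 -0.5 1 0 0 0.227"

```text
time_s: 2.8
position: [0.5085, 0.3398, 0.2773]
tcp_rot: [[1.0, 0.002, -0.002], [0.002, -1.0, -0.001], [-0.002, 0.001, -1.0]]
force: [0.4, -0.0, 0.7]
opening: 0.998
grasp_force: 0.0
```

```bash
python3 - <<'E'
from h import *
s=read_state(); print(s["position"],s["joint_positions"].round(1))
c,R,t=cam("wrist"); cv2.imwrite("pics/w1.png",c["color"])
P=cloud(c,R,t); h=P[...,2]; m=(c["range_z"]>0)&(np.linalg.norm(P[...,:2]-[.5077,.3464],axis=-1)<.06)&(h>.134)&(h<.15)
print(m.sum(),-R.T@t)
if m.sum()>20:
    cc,r=cv2.minEnclosingCircle(np.argwhere(m)[:,::-1].astype(np.float32)); print(cc,r,ray(c,R,t,*cc,.14))
E
```

```text
[0.5085492  0.33982515 0.27725525] [ 23.3  27.1  81.6  -0.   71.4 113.2]
1695 [0.58860628 0.33970803 0.42013166]
(245.2627410888672, 179.7828369140625) 23.840694427490234 [0.51075236 0.34635741 0.14      ]
```

Emit:
drive_tool --pt "87 0 -0.055 0.4 0 0 0" --pt "87 0 -0.055 0.7 0 0 0" --pt "87 0 -0.055 1 0 0 0" --pt "87 0 -0.055 1 0 0 0"

```text
time_s: 3.25
position: [0.5074, 0.3449, 0.1555]
tcp_rot: [[1.0, -0.0, -0.006], [-0.0, -1.0, -0.003], [-0.006, 0.003, -1.0]]
force: [-0.2, 0.6, -0.4]
opening: 1.002
grasp_force: 0.0
```

Emit:
drive_tool --pt "87 0 0 0.15 0 0 0" --pt "87 0 0 0.3 0 0 0" --pt "87 0 0 0.3 0 0 0"

```text
time_s: 3.55
position: [0.5098, 0.3464, 0.1231]
tcp_rot: [[1.0, -0.0, 0.001], [-0.0, -1.0, 0.0], [0.001, -0.0, -1.0]]
force: [-0.8, 0.8, -0.3]
opening: 1.0
grasp_force: 0.0
```

Emit:
drive_tool --pt "40 0 0 0 0 0 0" --pt "40 0 0 0 0 0 0" --pt "40 0 0 0 0 0 0" --pt "40 0 0 0 0 0 0" --pt "40 0 0 0 0 0 0" --pt "40 0 0 0 0 0 0"

```text
time_s: 4.15
position: [0.5089, 0.3468, 0.1221]
tcp_rot: [[1.0, 0.0, 0.001], [0.0, -1.0, 0.0], [0.001, -0.0, -1.0]]
force: [-0.3, -0.7, 3.4]
opening: 0.628
grasp_force: 30.0
```

Emit:
drive_tool --pt "40 0 0 -0.25 0 0 0" --pt "40 0 0 -0.5 0 0 0" --pt "40 0 0 -0.75 0 0 0" --pt "40 0 0 -0.9 0 0 0" --pt "40 0 0 -0.9 0 0 0"

```text
time_s: 4.65
position: [0.5102, 0.3475, 0.2322]
tcp_rot: [[1.0, 0.001, 0.005], [0.001, -1.0, 0.002], [0.005, -0.002, -1.0]]
force: [0.9, -0.4, -1.8]
opening: 0.621
grasp_force: 30.0
```

Emit:
drive_tool --pt "40 -0.1 0.25 0 0 0 0" --pt "40 -0.2 0.5 0 0 0 0" --pt "40 -0.3 0.75 0 0 0 0" --pt "40 -0.39 1 0 0 0 0" --pt "40 -0.39 1 0 0 0 0"

```text
time_s: 5.15
position: [0.4585, 0.2235, 0.2276]
tcp_rot: [[1.0, -0.002, -0.007], [-0.002, -1.0, -0.003], [-0.007, 0.003, -1.0]]
force: [-0.0, 0.4, -0.4]
opening: 0.625
grasp_force: 30.0
```

Emit:
drive_tool --pt "40 0 0.25 0.3 0 0 0" --pt "40 0 0.5 0.6 0 0 0" --pt "40 0 0.56 0.9 0 0 0" --pt "40 0 0.56 1 0 0 0" --pt "40 0 0.56 1 0 0 0" --pt "40 0 0.56 1 0 0 0"

```text
time_s: 5.75
position: [0.462, 0.1598, 0.109]
tcp_rot: [[1.0, 0.001, -0.001], [0.001, -1.0, 0.0], [-0.001, -0.0, -1.0]]
force: [0.5, -0.1, -1.5]
opening: 0.625
grasp_force: 30.0
```

```bash
python3 - <<'E'
from h import *
s=read_state(); print(s["position"],s["joint_positions"].round(1),s["grasp_force"],s["opening"])
c,R,t=cam("scene"); cv2.imwrite("pics/s2.png",cv2.resize(c["color"][130:330,120:400],None,fx=2.5,fy=2.5))
E
```

```text
[0.46203725 0.1598001  0.10896167] [  6.   32.4 108.1   0.   39.5  95.9] 29.99991827742633 0.6245591445223403
```

View pics/s2.png

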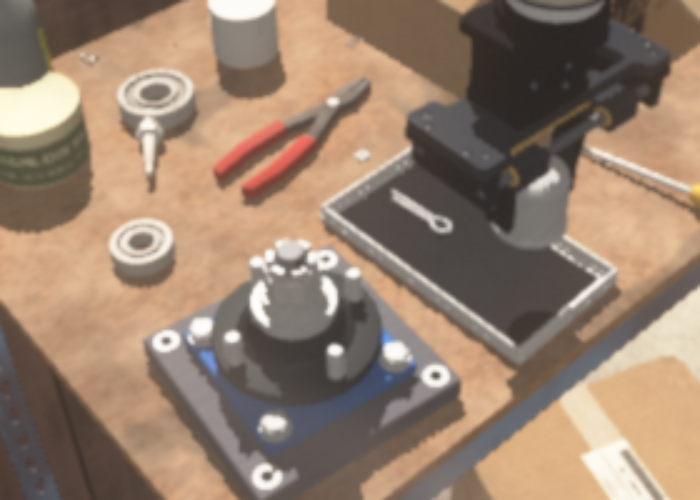

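The crop shows the cap held at about (530,205) over the empty half of the tray. The pin at (425,212) is clear of it, and the nut on the hub is exposed at about (292,285). I'll lower the cap slowly.

Emit:
drive_tool --pt "40 0 0 0.2 0 0 0" --pt "40 0 0 0.4 0 0 0" --pt "40 0 0 0.5 0 0 0" --pt "40 0 0 0.53 0 0 0" --pt "40 0 0 0.55 0 0 0" --pt "40 0 0 0.56 0 0 0" --pt "40 0 0 0.565 0 0 0" --pt "40 0 0 0.565 0 0 0"

```text
time_s: 6.6
position: [0.4623, 0.1595, 0.0423]
tcp_rot: [[1.0, 0.0, 0.001], [0.0, -1.0, 0.0], [0.001, -0.0, -1.0]]
force: [-0.9, 0.5, -1.5]
opening: 0.622
grasp_force: 30.0
```

Emit:
drive_tool --pt "40 0 0 0.005 0 0 0" --pt "40 0 0 0.01 0 0 0" --pt "40 0 0 0.01 0 0 0" --pt "40 0 0 0.01 0 0 0"

```text
time_s: 7.0
position: [0.4622, 0.1595, 0.041]
tcp_rot: [[1.0, 0.0, 0.001], [0.0, -1.0, 0.0], [0.001, -0.0, -1.0]]
force: [-0.5, -0.1, 5.3]
opening: 0.625
grasp_force: 30.0
```

Emit:
drive_tool --pt "80 0 0 0 0 0 0" --pt "80 0 0 0 0 0 0" --pt "80 0 0 0 0 0 0" --pt "80 0 0 0 0 0 0" --pt "80 0 0 0 0 0 0"

```text
time_s: 7.5
position: [0.4619, 0.1595, 0.0404]
tcp_rot: [[1.0, 0.0, -0.0], [0.0, -1.0, -0.0], [-0.0, 0.0, -1.0]]
force: [0.6, -0.2, 0.9]
opening: 0.902
grasp_force: 0.0
```

Emit:
drive_tool --pt "80 0 0 -0.25 0 0 0" --pt "80 0 0 -0.5 0 0 0" --pt "80 0 0 -0.75 0 0 0" --pt "80 0 0 -1 0 0 0"

```text
time_s: 7.9
position: [0.4616, 0.1594, 0.1615]
tcp_rot: [[1.0, 0.0, -0.001], [0.0, -1.0, -0.0], [-0.001, 0.0, -1.0]]
force: [0.4, -0.2, 0.2]
opening: 0.92
grasp_force: 0.0
```

Emit:
drive_tool --pt "87 0.1 -0.25 -0.3 0 0 0" --pt "87 0.2 -0.5 -0.6 0 0 0" --pt "87 0.3 -0.75 -0.8 0 0 0" --pt "87 0.39 -1 -0.8 0 0 0" --pt "87 0.39 -1 -0.8 0 0 0"

```text
time_s: 8.4
position: [0.5104, 0.2828, 0.2577]
tcp_rot: [[1.0, 0.003, 0.005], [0.003, -1.0, 0.003], [0.005, -0.003, -1.0]]
force: [-0.0, -0.1, 0.7]
opening: 0.998
grasp_force: 0.0
```

```bash
python3 - <<'E'
from h import *
s=read_state(); print(s["position"],s["joint_positions"].round(1))
c,R,t=cam("top"); P=cloud(c,R,t); h=P[...,2]
m=(c["range_z"]>0)&(np.linalg.norm(P[...,:2]-[.462,.16],axis=-1)<.05)&(h>.05)&(h<.065); print("cap",m.sum(),P[m].mean(0),P[m].std(0))
c,R,t=cam("wrist"); np.savez("w2.npz",R=R,t=t,**c)
print(-R.T@t)
pr=[]
for z in(.126,):
    p=cv2.projectPoints(np.array([[.5082,.3465,z]]),cv2.Rodrigues(R)[0],t,np.array([[c["fx"],0,c["cx"]],[0,c["fy"],c["cy"]],[0,0,1]]),None)[0].ravel(); print(p)
x,y=p.astype(int); x=min(max(x,70),442);y=min(max(y,55),329)
print(x-70,y-55); cv2.imwrite("pics/w2.png",cv2.resize(c["color"][y-55:y+55,x-70:x+70],None,fx=5,fy=5,interpolation=cv2.INTER_CUBIC))
E
```

```text
[0.51036329 0.28278291 0.25772589] [1.800e+01 2.580e+01 8.740e+01 1.000e-01 6.650e+01 1.078e+02]
cap 40 [0.46907571 0.13912177 0.05605535] [0.00768817 0.00316302 0.00242527]
[0.58846211 0.28051736 0.39955758]
[188.59542401 184.06647624]
118 129
```

View pics/w2.png

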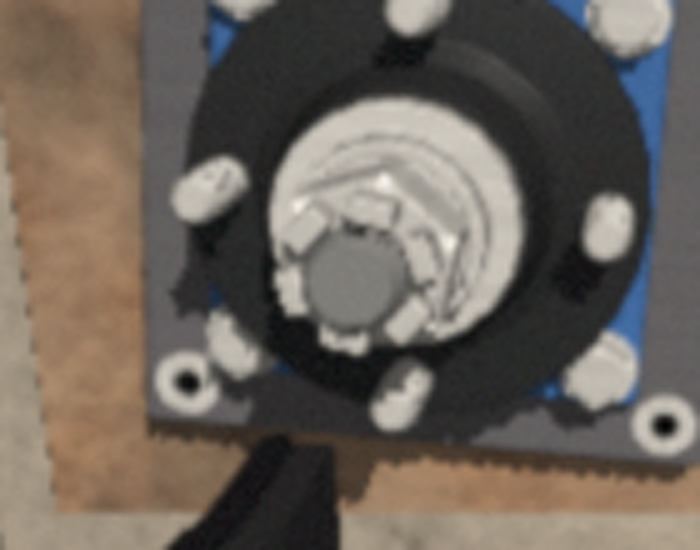

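The crop shows the nut with its hexagon's top corners near (300,203), (385,180) and (450,240), and six prong tops round the axle end at (357,280).

```bash
python3 - <<'E'
from h import *
f=dict(np.load("w2.npz")); R,t=f["R"],f["t"]
def g(pts,z): return np.array([ray(f,R,t,118+u/5-.4,129+v/5-.4,z)[:2] for u,v in pts])
ax=g([(357,280)],.133)[0]; print("axle",ax)
def ang(Q,c):
    a=np.degrees(np.arctan2(*(Q-c).T[::-1])); r=np.linalg.norm(Q-c,axis=1)*1e3; print((Q*1e3).round(1).tolist(),a.round(1),"mod60",(a%60).round(1),"r",r.round(1))
H=g([(300,203),(385,180),(450,240)],.1178); ang(H,ax); print("edges",np.linalg.norm(np.diff(H,axis=0),axis=1))
d=np.diff(H,axis=0); print("edge dirs mod60",(np.degrees(np.arctan2(d[:,1],d[:,0]))%60).round(1))
Q=g([(308,228),(372,210),(425,253),(405,318),(343,338),(290,290)],.1268); ang(Q,Q.mean(0)); print(Q.mean(0))
E
```

```text
axle [0.50968861 0.34443552]
[[522.2, 359.1], [527.2, 340.8], [514.2, 327.7]] [ 49.6 -11.8 -75.1] mod60 [49.6 48.2 44.9] r [19.2 17.9 17.4]
edges [0.01896818 0.01849384]
edge dirs mod60 [45.4 45.2]
[[519.0, 355.3], [522.9, 341.9], [513.7, 331.5], [499.6, 336.4], [495.1, 349.7], [505.6, 360.1]] [  44.5  -16.1  -72.8 -135.9  164.7  104.4] mod60 [44.5 43.9 47.2 44.1 44.7 44.4] r [13.6 14.1 15.  13.6 14.8 14.7]
[0.50930938 0.34579547]
```

Emit:
drive_tool --pt "87 0 -0.15 0 0 0 -0.1" --pt "87 0 -0.3 0 0 0 -0.2" --pt "87 -0.01 -0.53 0 0 0 -0.3" --pt "87 -0.01 -0.53 0 0 0 -0.4" --pt "87 -0.01 -0.53 0 0 0 -0.5" --pt "87 -0.01 -0.53 0 0 0 -0.6" --pt "87 -0.01 -0.53 0 0 0 -0.7" --pt "87 -0.01 -0.53 0 0 0 -0.8"

```text
time_s: 9.3
position: [0.5065, 0.3412, 0.2554]
tcp_rot: [[0.358, 0.934, -0.003], [0.934, -0.358, -0.002], [-0.003, -0.002, -1.0]]
force: [0.4, 0.9, -0.2]
opening: 1.0
grasp_force: 0.0
```

Emit:
drive_tool --pt "87 0 0 0 0 0 -0.1" --pt "87 0 0 0 0 0 -0.2" --pt "87 0 0 0 0 0 -0.3" --pt "87 0 0 0 0 0 -0.4" --pt "87 0 0 0 0 0 -0.5" --pt "87 0 0 0 0 0 -0.6" --pt "87 0 0 0 0 0 -0.7" --pt "87 0 0 0 0 0 -0.8"

```text
time_s: 10.1
position: [0.5065, 0.3412, 0.2554]
tcp_rot: [[-0.741, 0.672, -0.003], [0.672, 0.741, -0.002], [0.001, -0.003, -1.0]]
force: [-0.5, -0.9, 0.2]
opening: 1.004
grasp_force: 0.0
```

Emit:
drive_tool --pt "87 0 0 0 0 0 -0.1" --pt "87 0 0 0 0 0 -0.2" --pt "87 0 0 0 0 0 -0.3" --pt "87 0 0 0 0 0 -0.32" --pt "87 0 0 0 0 0 -0.32" --pt "87 0 0 0 0 0 -0.32"

```text
time_s: 10.7
position: [0.507, 0.3419, 0.2558]
tcp_rot: [[-0.966, 0.26, -0.002], [0.26, 0.966, -0.001], [0.001, -0.001, -1.0]]
force: [-0.3, -0.1, 0.2]
opening: 1.003
grasp_force: 0.0
```

```bash
python3 - <<'E'
from h import *
s=read_state(); print(s["position"],s["joint_positions"].round(1),np.degrees(np.arctan2(s["tcp_rot"][1,0],s["tcp_rot"][0,0])))
c,R,t=cam("top"); P=cloud(c,R,t); h=P[...,2]
m=(c["range_z"]>0)&(np.linalg.norm(P[...,:2]-[.462,.16],axis=-1)<.05)&(h>.05)&(h<.065); print("cap",m.sum(),P[m].mean(0),P[m].std(0))
c,R,t=cam("wrist"); np.savez("w3.npz",R=R,t=t,**c)
K=np.array([[c["fx"],0,c["cx"]],[0,c["fy"],c["cy"]],[0,0,1]])
p=cv2.projectPoints(np.array([[.509,.3464,.126]]),cv2.Rodrigues(R)[0],t,K,None)[0].ravel(); print(p)
x,y=p.astype(int); x=min(max(x,70),442);y=min(max(y,55),329)
print(x-70,y-55); cv2.imwrite("pics/w3.png",cv2.resize(c["color"][y-55:y+55,x-70:x+70],None,fx=5,fy=5,interpolation=cv2.INTER_CUBIC))
E
```

```text
[0.50699483 0.34189416 0.2558417 ] [ 23.5  28.3  83.1  -0.   68.7 -51.4] 164.92125301793703
cap 532 [0.46130943 0.16058821 0.05763769] [0.01330082 0.01326639 0.00236971]
[256.54096547 183.8157692 ]
186 128
```

View pics/w3.png

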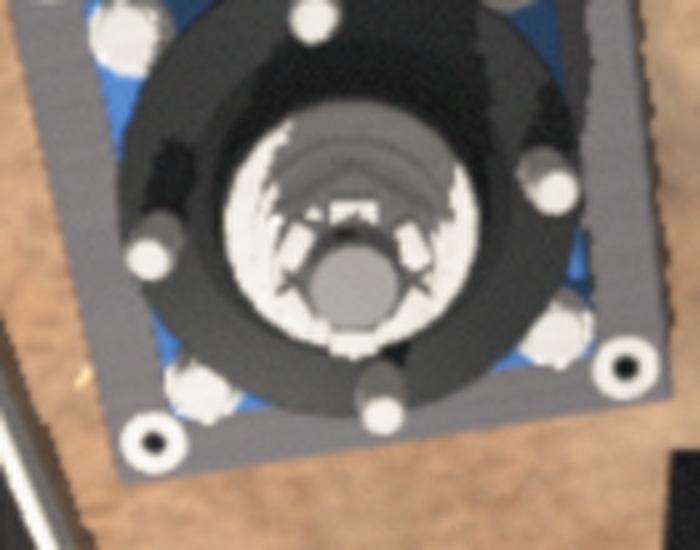

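The crop shows a prong at the top centre (352,212) and the nut symmetric about the image's vertical axis, so the flats face the fingers. Depth puts the cap in the tray at about (0.461, 0.161), top at 0.058. Now I'll go down onto the nut.

Emit:
drive_tool --pt "87 0 0.04 0.3 0 0 0" --pt "87 0 0.04 0.6 0 0 0" --pt "87 0 0.04 0.85 0 0 0" --pt "87 0 0.04 1 0 0 0" --pt "87 0 0.04 1 0 0 0" --pt "87 0 0.04 1 0 0 0"

```text
time_s: 11.4
position: [0.5089, 0.3477, 0.1366]
tcp_rot: [[-0.966, 0.259, -0.0], [0.259, 0.966, -0.0], [0.0, -0.0, -1.0]]
force: [-0.3, -0.4, 0.7]
opening: 1.003
grasp_force: 0.0
```

Emit:
drive_tool --pt "87 0 -0.01 0.06 0 0 0" --pt "87 0 -0.01 0.115 0 0 0" --pt "87 0 -0.01 0.115 0 0 0"

```text
time_s: 11.7
position: [0.5081, 0.3464, 0.1225]
tcp_rot: [[-0.966, 0.258, -0.001], [0.258, 0.966, -0.0], [0.001, -0.0, -1.0]]
force: [-0.2, -0.3, -0.4]
opening: 0.997
grasp_force: 0.0
```

Emit:
drive_tool --pt "20 0 0 0 0 0 0" --pt "20 0 0 0 0 0 0" --pt "20 0 0 0 0 0 0" --pt "20 0 0 0 0 0 0" --pt "20 0 0 0 0 0 0" --pt "20 0 0 0 0 0 0" --pt "20 0 0 0 0 0 0" --pt "20 0 0 0 0 0 0"

```text
time_s: 12.5
position: [0.5084, 0.3466, 0.1227]
tcp_rot: [[-0.966, 0.258, 0.0], [0.258, 0.966, 0.0], [-0.0, 0.0, -1.0]]
force: [-0.8, 1.2, 0.5]
opening: 0.408
grasp_force: 30.0
```

```bash
python3 - <<'E'
from h import *
s=read_state(); print(s)
E
```

```text
{'time_s': 12.5, 'joint_positions': array([ 2.38873965e+01,  3.80406703e+01,  8.91825692e+01,  2.51524475e-03,
        5.27729406e+01, -5.11441201e+01]), 'qvel': array([-0.00385087,  0.03346521, -0.05589484,  0.1442288 , -0.01853799,
       -0.01337278]), 'tau': array([-6.74731890e-02, -4.55585182e+01, -1.33959210e+01,  1.02116759e-03,
        8.93686689e-02,  1.28931770e-02]), 'position': array([0.50844449, 0.34658739, 0.12272716]), 'tcp_rot': array([[-9.66061188e-01,  2.58313334e-01,  4.68039104e-05],
       [ 2.58313337e-01,  9.66061187e-01,  5.89574844e-05],
       [-2.99859369e-05,  6.90466117e-05, -9.99999997e-01]]), 'force': array([-0.77620672,  1.17304697,  0.50636344]), 'moment': array([ 0.10570241, -0.15720265,  0.01487661]), 'grasp_force': 29.99931514263153, 'opening': 0.4083164278128519}
```

Emit:
drive_tool --pt "20 0 0 0 0 0 0.08" --pt "20 0 0 0 0 0 0.16" --pt "20 0 0 0.001 0 0 0.24" --pt "20 0 0 0.001 0 0 0.32" --pt "20 0 0 0.002 0 0 0.4" --pt "20 0 0 0.002 0 0 0.48" --pt "20 0 0 0.003 0 0 0.56" --pt "20 0 0 0.003 0 0 0.6"

```text
time_s: 13.3
position: [0.5082, 0.3463, 0.1224]
tcp_rot: [[-0.396, 0.918, -0.0], [0.918, 0.396, -0.001], [-0.0, -0.001, -1.0]]
force: [-0.7, -0.1, 1.1]
opening: 0.405
grasp_force: 30.0
```

Emit:
drive_tool --pt "20 0 0 0 0 0 0.08" --pt "20 0 0 0 0 0 0.16" --pt "20 0 0 0.001 0 0 0.24" --pt "20 0 0 0.001 0 0 0.32" --pt "20 0 0 0.002 0 0 0.4" --pt "20 0 0 0.002 0 0 0.48" --pt "20 0 0 0.003 0 0 0.56" --pt "20 0 0 0.003 0 0 0.6"

```text
time_s: 14.1
position: [0.5079, 0.3463, 0.1221]
tcp_rot: [[0.474, 0.881, -0.001], [0.881, -0.474, -0.001], [-0.001, -0.001, -1.0]]
force: [-1.0, -0.1, 1.4]
opening: 0.407
grasp_force: 30.0
```

```bash
cat > st.py <<'E'
from h import *
s=read_state(); print(s["position"].round(4),"yaw",np.degrees(np.arctan2(s["tcp_rot"][1,0],s["tcp_rot"][0,0])).round(2),"j6",s["joint_positions"][5].round(2),"F",s["force"].round(1),"M",s["moment"].round(3),"tau6",s["tau"][5].round(3),"open",s["opening"].round(4)*87,s["grasp_force"].round(1),s["time_s"])
E
python3 st.py
```

```text
Traceback (most recent call last):
  File "st.py", line 2, in <module>
    s=read_state(); print(s["position"].round(4),"yaw",np.degrees(np.arctan2(s["tcp_rot"][1,0],s["tcp_rot"][0,0])).round(2),"j6",s["joint_positions"][5].round(2),"F",s["force"].round(1),"M",s["moment"].round(3),"tau6",s["tau"][5].round(3),"open",s["opening"].round(4)*87,s["grasp_force"].round(1),s["time_s"])
                                                                                                                                                                                                                                                      ^^^^^^^^^^^^^^^^^^
AttributeError: 'float' object has no attribute 'round'
```

```bash
sed -i 's/s\["opening"\].round(4)\*87,s\["grasp_force"\].round(1)/round(s["opening"]*87,2),round(s["grasp_force"],1)/' st.py; python3 st.py
```

```text
[0.5079 0.3463 0.1221] yaw 61.74 j6 52.17 F [-1.  -0.1  1.4] M [-0.11   0.102  0.145] tau6 -0.107 open 35.42 30.0 14.1
```

Emit:
drive_tool --pt "20 0 0 0 0 0 0.04" --pt "20 0 0 0 0 0 0.08" --pt "20 0 0 0.0005 0 0 0.12" --pt "20 0 0 0.0005 0 0 0.12"

```text
time_s: 14.5
position: [0.5079, 0.3464, 0.122]
tcp_rot: [[0.622, 0.783, -0.001], [0.783, -0.622, -0.0], [-0.001, -0.001, -1.0]]
force: [-2.3, -0.0, 2.2]
opening: 0.413
grasp_force: 30.0
```

```bash
python3 st.py
```

```text
[0.5079 0.3464 0.122 ] yaw 51.57 j6 62.32 F [-2.3 -0.   2.2] M [-0.151  0.27  -0.047] tau6 0.079 open 35.91 30.0 14.5
```

Emit:
drive_tool --pt "20 0 0 0 0 0 0.04" --pt "20 0 0 0 0 0 0.08" --pt "20 0 0 0.0005 0 0 0.12"

```text
time_s: 14.8
position: [0.5079, 0.3464, 0.122]
tcp_rot: [[0.752, 0.659, -0.001], [0.659, -0.752, -0.001], [-0.001, -0.0, -1.0]]
force: [-1.4, 0.4, 2.5]
opening: 0.408
grasp_force: 30.0
```

```bash
python3 st.py
```

```text
[0.5079 0.3464 0.122 ] yaw 41.25 j6 72.65 F [-1.4  0.4  2.5] M [-0.111  0.277  0.171] tau6 -0.26 open 35.52 30.0 14.8
```

Emit:
drive_tool --pt "20 0 0 0 0 0 0.04" --pt "20 0 0 0 0 0 0.08" --pt "20 0 0 0.0005 0 0 0.12"

```text
time_s: 15.1
position: [0.5078, 0.3465, 0.1219]
tcp_rot: [[0.858, 0.514, -0.001], [0.514, -0.858, -0.0], [-0.001, -0.0, -1.0]]
force: [-1.5, -1.3, 2.1]
opening: 0.41
grasp_force: 30.0
```

```bash
python3 st.py
```

```text
[0.5078 0.3465 0.1219] yaw 30.93 j6 82.96 F [-1.5 -1.3  2.1] M [-0.098  0.291  0.164] tau6 -0.264 open 35.65 30.0 15.1
```

Emit:
drive_tool --pt "20 0 0 0 0 0 0.04" --pt "20 0 0 0 0 0 0.08" --pt "20 0 0 0.0005 0 0 0.12"

```text
time_s: 15.4
position: [0.5077, 0.3465, 0.1219]
tcp_rot: [[0.936, 0.352, -0.001], [0.352, -0.936, -0.0], [-0.001, -0.0, -1.0]]
force: [-1.5, -0.9, 3.1]
opening: 0.409
grasp_force: 30.0
```

```bash
python3 st.py
```

```text
[0.5077 0.3465 0.1219] yaw 20.62 j6 93.28 F [-1.5 -0.9  3.1] M [0.003 0.316 0.053] tau6 -0.264 open 35.58 30.0 15.4
```

Emit:
drive_tool --pt "20 0 0 0 0 0 0.04" --pt "20 0 0 0 0 0 0.08" --pt "20 0 0 0.0005 0 0 0.12"

```text
time_s: 15.7
position: [0.5077, 0.3466, 0.1218]
tcp_rot: [[0.984, 0.179, -0.001], [0.179, -0.984, -0.0], [-0.001, 0.0, -1.0]]
force: [-2.7, -0.5, 2.3]
opening: 0.406
grasp_force: 30.0
```

```bash
python3 st.py
```

```text
[0.5077 0.3466 0.1218] yaw 10.31 j6 103.59 F [-2.7 -0.5  2.3] M [-0.022  0.4    0.102] tau6 -0.264 open 35.35 30.0 15.7
```

Emit:
drive_tool --pt "20 0 0 0 0 0 0.04" --pt "20 0 0 0 0 0 0.08" --pt "20 0 0 0.0005 0 0 0.12"

```text
time_s: 16.0
position: [0.5077, 0.3467, 0.1218]
tcp_rot: [[1.0, -0.0, -0.001], [-0.0, -1.0, -0.0], [-0.001, 0.0, -1.0]]
force: [-1.4, 0.5, 2.9]
opening: 0.407
grasp_force: 30.0
```

```bash
python3 st.py
```

```text
[0.5077 0.3467 0.1218] yaw -0.01 j6 113.9 F [-1.4  0.5  2.9] M [0.085 0.333 0.096] tau6 -0.264 open 35.45 30.0 16.0
```

Emit:
drive_tool --pt "20 0 0 0 0 0 0.04" --pt "20 0 0 0 0 0 0.08" --pt "20 0 0 0.0005 0 0 0.12"

```text
time_s: 16.3
position: [0.5083, 0.3466, 0.1218]
tcp_rot: [[0.985, -0.174, 0.001], [-0.174, -0.985, -0.001], [0.001, 0.001, -1.0]]
force: [1.0, -1.1, 1.9]
opening: 0.418
grasp_force: 30.7
```

```bash
python3 st.py
```

```text
[0.5083 0.3466 0.1218] yaw -10.05 j6 124.02 F [ 1.  -1.1  1.9] M [ 0.035 -0.31   1.278] tau6 0.94 open 36.4 30.7 16.3
```

Bottomed out: the moment about z jumped from 0.1 to 1.28 N m and the opening grew by 0.9 mm, about 2.7° of pad slip, so the stop is at yaw of about -7.4°. I'll hold briefly, then back off 93° of tool turn.

Emit:
drive_tool --pt "20 0 0 0 0 0 0.005" --pt "20 0 0 0 0 0 0.005" --pt "20 0 0 0 0 0 0.005"

```text
time_s: 16.6
position: [0.5085, 0.3466, 0.1218]
tcp_rot: [[0.983, -0.183, 0.001], [-0.183, -0.983, -0.0], [0.001, 0.0, -1.0]]
force: [-0.7, -0.1, 2.8]
opening: 0.419
grasp_force: 30.8
```

```bash
python3 st.py
```

```text
[0.5085 0.3466 0.1218] yaw -10.54 j6 124.47 F [-0.7 -0.1  2.8] M [0.089 0.14  1.267] tau6 1.213 open 36.49 30.8 16.6
```

Emit:
drive_tool --pt "20 0 0 0 0 0 -0.06" --pt "20 0 0 0 0 0 -0.12" --pt "20 0 0 -0.001 0 0 -0.18" --pt "20 0 0 -0.001 0 0 -0.25" --pt "20 0 0 -0.001 0 0 -0.32" --pt "20 0 0 -0.002 0 0 -0.39" --pt "20 0 0 -0.002 0 0 -0.46" --pt "20 0 0 -0.002 0 0 -0.54"

```text
time_s: 17.4
position: [0.5085, 0.3469, 0.122]
tcp_rot: [[0.812, 0.583, -0.001], [0.583, -0.812, 0.002], [0.001, -0.002, -1.0]]
force: [-0.9, 0.5, 2.1]
opening: 0.414
grasp_force: 29.7
```

Emit:
drive_tool --pt "20 0 0 0 0 0 -0.08" --pt "20 0 0 0 0 0 -0.16" --pt "20 0 0 -0.001 0 0 -0.24" --pt "20 0 0 -0.001 0 0 -0.32" --pt "20 0 0 -0.002 0 0 -0.4" --pt "20 0 0 -0.002 0 0 -0.48" --pt "20 0 0 -0.002 0 0 -0.545" --pt "20 0 0 -0.002 0 0 -0.545"

```text
time_s: 18.2
position: [0.5082, 0.347, 0.1222]
tcp_rot: [[0.133, 0.991, -0.001], [0.991, -0.133, 0.002], [0.002, -0.001, -1.0]]
force: [-2.2, 1.8, 3.3]
opening: 0.414
grasp_force: 29.9
```

Emit:
drive_tool --pt "20 0 0 0 0 0 0" --pt "20 0 0 0 0 0 0" --pt "20 0 0 0 0 0 0"

```text
time_s: 18.5
position: [0.5082, 0.347, 0.1222]
tcp_rot: [[0.132, 0.991, -0.0], [0.991, -0.132, 0.001], [0.001, -0.001, -1.0]]
force: [-3.2, 2.6, 4.7]
opening: 0.416
grasp_force: 29.9
```

```bash
python3 st.py; python3 - <<'E'
from h import *
c,R,t=cam("top"); P=cloud(c,R,t); h=P[...,2]
m=(c["range_z"]>0)&(np.linalg.norm(P[...,:2]-[.462,.16],axis=-1)<.05)&(h>.05)&(h<.065); print("cap",m.sum(),P[m].mean(0),P[m].std(0))
cv2.imwrite("pics/t9.png",c["color"])
E
```

```text
[0.5082 0.347  0.1222] yaw 82.43 j6 31.43 F [-3.2  2.6  4.7] M [0.548 0.417 0.061] tau6 0.056 open 36.16 29.9 18.5
cap 526 [0.4614092  0.16039955 0.05791127] [0.01321068 0.0132067  0.00231311]
```

View pics/t9.png

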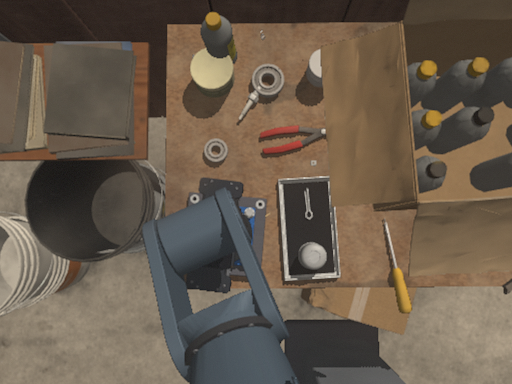

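The top view shows the cap standing in the tray at (312,256), with the pin (308,205), bearing (216,151) and pliers (295,138) where they were. The tool turned 93° back from the stop (1.53 to 1.62 rad at the nut, allowing for pad slip), and the fingers still hold it with 30 N.

```bash
python3 -c "
from rig import order
print(order.hand_in())"
```

```text
the job is handed in; nothing more can be done
None
```

The job is handed in at about 18.6 s, verdict not shown: the cap stands open side down in the tray, the nut was bottomed out and backed off about a quarter turn (1.53–1.62 rad, estimated from tool turn and pad slip), and the gripper still holds it at 30 N.

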